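Hang the measuring cup on its peg

ROBOT

A 6-joint arm with a two-finger parallel gripper is mounted at the origin on the work surface. World frame = base frame: x ahead of the robot, y to its left, z up, the work surface at z = 0. Lengths are in mm, angles in rad, forces in N, time in s.
With the tool pointing down it reaches from about 350 to 950 mm from the base axis. Payload 17.4 kg.
Tool frame: the origin (TCP) lies midway between the tips of the shut fingers; the grasp point (between the pads) lies 19 mm behind it (arm.grip_depth is the z of the grasp point in the tool frame, in mm); z points along the fingers, y is the line along which they close (so a half turn about z gives the same grasp; the last joint's range is limited). The gripper opens to 93 mm and grips with 3 to 60 N. Pads are 15 mm wide; open, the fingers measure 128 mm over their backs; the gripper's body (75 mm by 188 mm) begins 65 mm behind the grasp point.
Start: joints at [-1.148, 0.116, 1.442, -0, 1.584, -0.038], TCP at [300.141, -604.606, 218.646] pointing down, gripper open.
Joint ranges: [-2.83, 2.83], [-0.83, 2.19], [0.07, 2.5], [-1.14, 4.28], [0.01, 3], [-2.97, 2.97]. Speed limits (rad/s): [1.89, 1.89, 2.22, 3.14, 3.14, 3.14].

INTERFACE

Orientations are given as a unit quaternion [x, y, z, w].
In Python, from plant import arm gives the robot as it stands. The module is installed in compiled form; this text tells all that it offers.
- The arm moves only by the tool arm_command, never from a script. Its argument "motion" is a list that holds one entry, the list of rows, each a list of 7 numbers: the turn, a rotation vector about the tool's x, y, z in rad, then the shift along the tool's x, y, z in m, then the opening, from 0 (shut) to 1 (fully open). A call has 1 to 12 rows; each row shifts and turns the commanded pose from where the row before left it, along the tool's axes as they then stand; what a row does not reach is not made up. A row lasts 1/8 s, in which the tool goes at most 62.5 mm and 10.7 degrees, less where a joint would pass 70% of its speed; a pose out of reach is approached as far as the arm can. A call with a gripper value outside its range is refused whole. The fingers move at their own pace and stop on an object; "newtons" is the grip in N (left out, the last holds). Time passes only in rows, so rows that do not move let the fingers close. It gives the time, the measured TCP pose, the force, the opening and the grip force at its end, in the units of the state.
- arm.get_state(): the state, without advancing time (a new reading comes with each control period).
- arm.grab_frame(name): name is "scene" or "top"; returns the picture (384x512x3 uint8, red, green, blue); there is no depth.
- arm.camera_params(name): a dict with "intrinsics" (3x3 intrinsics, pixels), "D" ([k1, k2, p1, p2, k3] as OpenCV has them; the pictures are not rectified), "eye" and "orientation" of the camera in the world. Camera axes: x right, y up, looking along -z (the intrinsics and any distortion apply to the point x, -y, -z); pixel columns grow to the right and rows downward; lengths in mm; the calibration is good to about 2 mm. A picture is of the moment at which its call begins. camera_params takes no time and is no camera call.
- arm.job_done(): hands the job in; it is judged then, once.
The state is a dict: "time_s": time; "joint_pos": joint angles; "qvel": joint speeds; "joint_efforts": joint torques, N m; "tool_pos": TCP position; "tool_rot": TCP orientation; "ft_force": force on the tool from outside, world axes, zero at the start; "wrist_torque": the same for the moment, N m; "grip_width": opening from 0.0 (shut) to 1.0 (fully open); "gripper_force": force on a finger pad.
Only numpy, scipy, OpenCV 4.12 (cv2) and the standard library are available. Lean on these libraries where they do the work, as an engineer would, in place of code of your own. Each camera call takes 0.05 s, during which the arm holds its last target. There are 200 camera calls.

TASK

Fold the steel measuring cup's handle straight up, then hang the cup by the round eye in that handle on the blue peg of the wooden rack and leave it hanging there still and free of the table. Do not shift or tip the tumblers, the bowl or the spoon.

Things in the scene. Friction and masses are not known exactly. Their poses are not given: they have to be found in the camera images.
- cup: Steel measuring cup, 82 mm across the rim, 72 mm across the base, 62 mm high, about 0.3 kg with its handle. Origin at the centre of its underside, z up. A bail handle is hinged across the cup; the hinge axis is the cup's y axis, 56 mm above the underside. The handle leans towards the cup's -x side. The handle is light and its hinge stiff enough to stay at any angle.
- handle (a joint): Angle (rad) of the folding handle from straight up: 0 = upright in line with the cup's axis (a stop), growing as it leans to the cup's -x side, to 1.0 at most. The hinge rubs with about 0.03 N m.
- eye (a point): Centre of the round eye (19 mm hole) in the tab atop the handle, 62 mm from the hinge axis. Frame turns with the handle: z along the handle away from the hinge, y along the hinge, x the eye's axis. Tab: plate 6 mm thick (x), 34 mm wide (y), 44 mm long (z), centred on the eye; thin wires spread from its lower end to the hinges at y +-45 mm. Grip it across the 34 mm width: the eye stays open.
- rack: Fixed wooden rack: crossbar 380 mm long (y), 30 mm high, its top 220 mm above the table, on two posts 180 mm either side of the middle with feet 110 mm long. Origin on the table below the middle of the bar's front face. Three pegs 110 mm apart stick out of the front face (its -x side, towards the robot).
- peg_blue: The blue peg, a fixed round rod 8 mm in diameter with a ball end of 11 mm. Origin at its root on the front face of the crossbar, 205 mm above the table. The peg runs 85 mm from there towards its own -x, rising at 0.2 rad: its tip is at (-83, 0, +17) mm. The cup must hang on this one.
- peg_yellow: Same peg in yellow, empty; not to be used.
- peg_green: Same peg in green, with a black-handled steel turner fixed on it: the turner hangs 18 mm in front of the crossbar, 60 mm wide, reaching 155 mm below the peg's root.
- tumbler_blue: Blue plastic tumbler, 68 mm across, 105 mm high, standing. Origin at the centre of its underside.
- tumbler_pink: Pink plastic tumbler, 68 mm across, 105 mm high, standing. Origin at the centre of its underside.
- bowl: Terracotta bowl, 140 mm across, 60 mm high. Origin at the centre of its underside.
- spoon: Wooden spoon, 250 mm long, lying along its x axis. Origin at its underside.
There are look-alikes about, which are no part of the job. Leave any yellow look-alike of the tumbler_pink alone.

How it is judged (in metres and radians):
On the way, in this order (a step that is already met when the one before it is completed fails the run):
1. the handle is folded straight up (within 0.15 rad) (value of joint handle below 0.15 rad), for 0.2 s.
2. the cup's weight hangs by the eye on the blue peg (x of eye in the frame of peg_blue between -0.08 and -0.006 m and y of eye in the frame of peg_blue between -0.012 and 0.012 m and z of eye in the frame of peg_blue between -0.014 and 0.02 m and contact force between cup and peg_blue above 1 N and height (world z) of cup above 0.06 m), for 0.2 s.
At the end, for the whole second after the job is handed in: The cup hangs still by its eye on the blue peg: eye 6 to 80 mm out from the bar, within 12 mm sideways of the peg, peg carrying over 1 N, underside over 60 mm above the table, cup within 0.35 rad of upright, handle within 0.3 rad of straight up; bystanders within 30 mm of their places (all of step 2 and value of joint handle below 0.3 rad and angle between cup's own z axis and vertical below 0.35 rad and linear speed of cup below 0.05 m/s and angular speed of cup below 0.4 rad/s and not (distance of any of tumbler_blue, tumbler_pink, bowl, spoon from where it was at the start of the episode above 0.03 m or angle between any of tumbler_blue, tumbler_pink, bowl's own z axis and vertical above 0.4 rad)); the robot touches nothing.
It fails at once if a tumbler, the bowl or the spoon is shifted more than 30 mm, or one of the standing things is tipped more than 0.4 rad (distance of any of tumbler_blue, tumbler_pink, bowl, spoon from where it was at the start of the episode above 0.03 m or angle between any of tumbler_blue, tumbler_pink, bowl's own z axis and vertical above 0.4 rad).
It also fails if it takes over 61 s, if anything falls off the work surface, if the arm or the gripper's body presses on something with over 40 N, if the wrist force passes 120 N, or if a joint passes its speed limit or range.

## Working session

There is one attempt and no reset: what is moved stays moved. The work goes in short steps, Python scripts to look and compute and a tool call to move; the robot and the scene stay as the last step left them, time stands still between calls to the robot, and variables do not carry over. Pictures are saved under pics/ and viewed, at most 10 in all, crops included, and the job is handed in when it is done.

Besides the shell and the picture viewer there is one more tool, called as name(argument=value, ...) on one line, values as JSON. arm_command: Moves the arm, as the interface text tells. Its arguments: {"type":"object","properties":{"motion":{"type":"array"},"newtons":{"type":"number"}},"required":["motion"]}

```bash
mkdir -p pics; python3 - <<'E'
from plant import arm
import cv2
for n in("scene","top"):
    f=arm.grab_frame(n); cv2.imwrite(f"pics/{n}0.png",cv2.resize(f[:,:,::-1],(800,600),interpolation=cv2.INTER_CUBIC)); cv2.imwrite(f"pics/{n}0_raw.png",f[:,:,::-1])
    print(n,arm.camera_params(n))
print(arm.get_state())
E
```

```text
scene {'intrinsics': array([[357.30342789,   0.        , 253.02231921],
       [  0.        , 357.30342789, 188.94946946],
       [  0.        ,   0.        ,   1.        ]]), 'D': array([-0.0947636,  0.       ,  0.       ,  0.       ,  0.       ]), 'eye': array([1192.04904616,  621.27902548,  764.20785613]), 'orientation': array([0.17178852, 0.44400666, 0.81354818, 0.33389542])}
top {'intrinsics': array([[460.02826453,   0.        , 250.62201346],
       [  0.        , 460.02826453, 197.76013875],
       [  0.        ,   0.        ,   1.        ]]), 'D': array([0.0175739, 0.       , 0.       , 0.       , 0.       ]), 'eye': array([ 267.28515339, -102.70653717, 1299.12000641]), 'orientation': array([ 0.07698551, -0.07339946, -0.69849009,  0.70767037])}
{'time_s': 0.1, 'joint_pos': array([-1.14780718e+00,  1.16422946e-01,  1.44219380e+00, -9.46166998e-06,
        1.58398335e+00, -3.77861095e-02]), 'qvel': array([-0.00046155, -0.00032205, -0.0009242 ,  0.00104949,  0.0007378 ,
       -0.00062824]), 'joint_efforts': array([ 1.84545912e-03, -7.22891808e+01, -6.23864937e+01,  7.83754117e-02,
        2.28499150e-02, -1.01113221e-04]), 'tool_pos': array([ 300.05827109, -604.44107492,  217.99206037]), 'tool_rot': array([ 9.73577842e-01,  2.28354839e-01, -1.01061955e-04, -4.93502772e-04]), 'ft_force': array([ 0.57947643, -0.30438459,  0.41748826]), 'wrist_torque': array([ 0.015763  ,  0.00606037, -0.02917306]), 'gripper_force': 0.0, 'grip_width': 0.9984781172522796}
```

View pics/scene0.png

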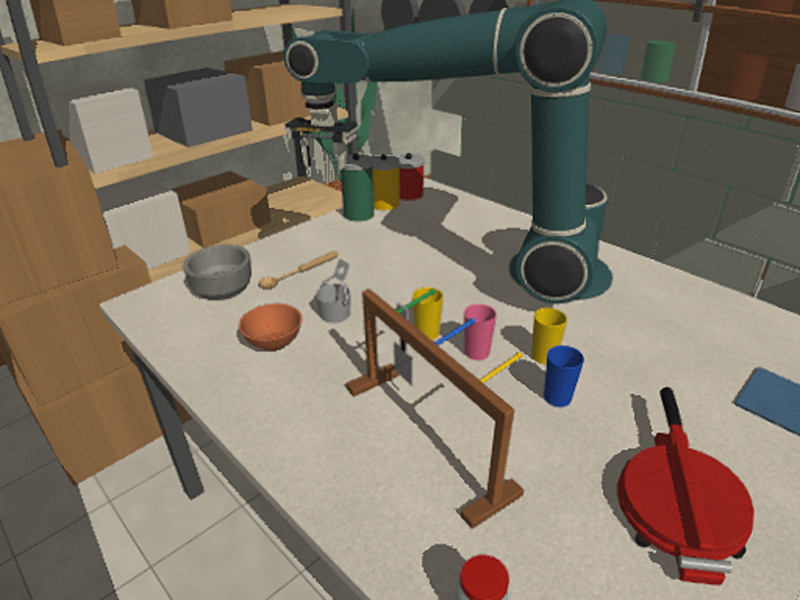

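View pics/top0.png

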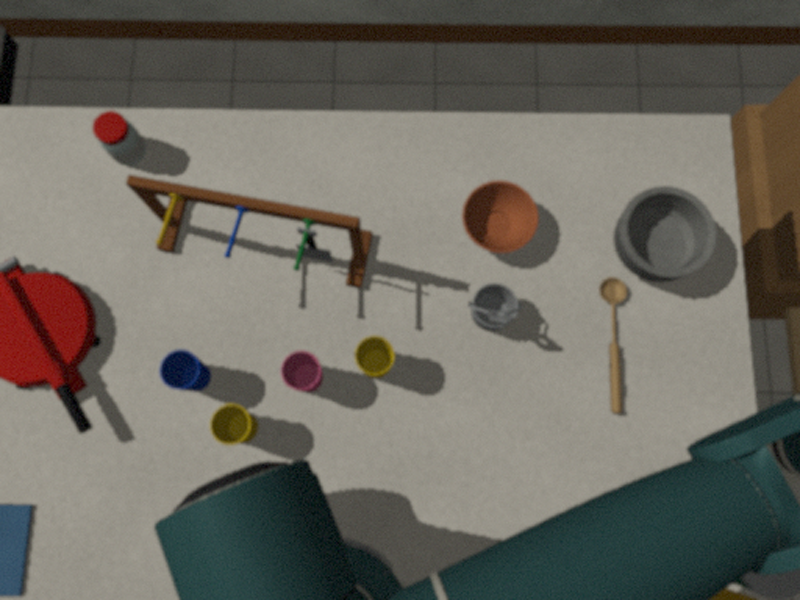

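The scene view shows the steel cup at about (335,300) with its handle up-right, the rack at (430,350), and the pegs green (418,302), blue (457,332) and yellow (503,368). The top view shows the cup at (495,307) with its tab towards the left (478,308), and the blue peg running from (241,208) to (229,256). Possible confusions are the grey bowl (top 667,232), which is larger and has no handle, the yellow tumblers (375,357) and (233,424), and the yellow and green pegs. I choose the cup at (495,307) and the blue peg. Next are enlarged crops.

```bash
python3 - <<'E'
import cv2,numpy as np
s=cv2.imread('pics/scene0_raw.png');t=cv2.imread('pics/top0_raw.png')
def crop(im,x,y,w,h):
    c=cv2.resize(im[y:y+h,x:x+w],(400,300),interpolation=cv2.INTER_CUBIC)
    k=400/w
    for i in range(0,w,5): cv2.line(c,(int((i+.5)*k),0),(int((i+.5)*k),10 if (x+i)%10==0 else 5),(0,0,255),1)
    for j in range(0,h,5): cv2.line(c,(0,int((j+.5)*k)),(10 if (y+j)%10==0 else 5,int((j+.5)*k)),(0,0,255),1)
    return c
m=np.vstack([np.hstack([crop(s,190,160,48,36+12-12),crop(t,290,170,64,48)]),np.hstack([crop(s,240,180,96,72),crop(t,120,120,64,48)])])
cv2.imwrite('pics/m1.png',m)
E
```

```text
(no output)
```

View pics/m1.png

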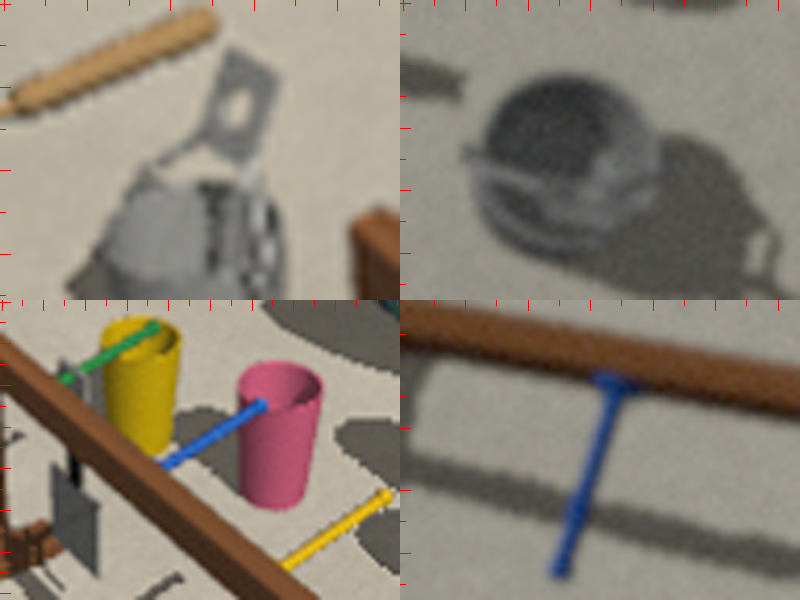

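```bash
cat > h.py <<'E'
import numpy as np,cv2
from plant import arm
from scipy.spatial.transform import Rotation as R
from scipy.optimize import least_squares
P={n:arm.camera_params(n) for n in("scene","top")}
def proj(n,X):
    p=P[n]; C=(np.atleast_2d(X)-p["eye"])@R.from_quat(p["orientation"]).as_matrix()*[1,-1,-1]
    return cv2.projectPoints(C.reshape(-1,1,3),np.zeros(3),np.zeros(3),p["intrinsics"],p["D"])[0][:,0]
def tri(us,ut):
    f=lambda X:np.r_[proj("scene",X)[0]-us,proj("top",X)[0]-ut]
    r=least_squares(f,[600,0,100.]);return r.x,f(r.x)
def cup(p):  # x,y,z,yaw,theta -> function handle-frame pts to world, cup-frame to world
    x,y,z,a,t=p; Rc=R.from_euler('z',a); o=np.array([x,y,z]); Rh=R.from_euler('y',-t)
    c=lambda X:Rc.apply(X)+o
    return c,lambda X:c(Rh.apply(np.asarray(X,float)+[0,0,62])+[0,0,56])
TAB=[[0,0,0],[0,17,22],[0,-17,22],[0,-17,-22],[0,17,-22]]
circ=lambda r,z:np.array([[r*np.cos(a),r*np.sin(a),z] for a in np.linspace(0,2*np.pi,48)])
E
python3 - <<'E'
from h import *
S=lambda x,y:np.array([190+x/8.333-.5,160+y/8.333-.5]); T=lambda x,y:np.array([290+(x-400)/6.25-.5,170+y/6.25-.5])
obs={0:S(237,105)}
cs=[S(230,48),S(280,75),S(245,160),S(203,135)]
best=[]
for order in([0,1,2,3],[1,0,3,2]):
  for a0 in np.arange(-3,3.2,.7):
    def f(p):
        c,h=cup(p); q=proj("scene",h(TAB)); rim=proj("top",c(circ(41,62))).mean(0)
        return np.r_[q[0]-obs[0],(q[1:]-np.array(cs)[order]).ravel(),2*(rim-T(568,162)),p[2]/5]
    r=least_squares(f,[450,-200,0,a0,.6],bounds=([0,-900,-60,-7,0],[900,900,60,7,1.0])); best.append((r.cost,r.x,order))
best.sort(key=lambda b:b[0])
for b in best[:12:2]: print(b[0],b[1].round(2),b[2])
p=best[0][1]; np.save('p.npy',p)
# peg
S2=lambda x,y:np.array([240+x/4.1667-.5,180+(y-300)/4.1667-.5]); T2=lambda x,y:np.array([120+(x-400)/6.25-.5,120+(y-300)/6.25-.5])
print('tip',tri(S2(263,406),T2(560,572)))
# root: occluded in scene -> top ray at z=205
tip=tri(S2(263,406),T2(560,572))[0]
r=least_squares(lambda q:(proj("top",[q[0],q[1],205])[0]-T2(617,382)),[700,0]);print('root',r.x)
# yellow/green tips for check, tumblers
print('green tip',tri(S2(156,328),np.array([297,267])/1.5625-.2),'yellow',tri(S2(388,495),np.array([161,246])/1.5625-.2))
def flat(n,u,z): return least_squares(lambda q:proj(n,[q[0],q[1],z])[0]-np.array(u)/1.5625,[500,0]).x.round()
for k,u in dict(blue=(181,369),pink=(302,370),yel1=(375,356),yel2=(232,424)).items(): print(k,flat("top",u,105))
print('bowl',flat("top",(501,216),60),'bar ends',flat("top",(130,181),220),flat("top",(357,221),220))
# overlay
def draw(p):
    c,h=cup(p)
    out=[]
    for n,(x,y,w) in dict(scene=(190,155,56),top=(290,170,64)).items():
        k=400/w; im=cv2.resize(cv2.imread(f'pics/{n}0_raw.png')[y:y+w*3//4,x:x+w],(400,300),interpolation=cv2.INTER_CUBIC)
        for X,col in((c(circ(41,62)),(0,0,255)),(c(circ(36,0)),(0,255,255)),(h(TAB[1:]+TAB[1:2]),(0,255,0)),(h([[0,-45,-62],[0,-10,-22],[0,10,-22],[0,45,-62]]),(255,0,255))):
            cv2.polylines(im,[((proj(n,X)-[x,y]+.5)*k).astype(np.int32)],False,col,1)
        out.append(im)
    return np.hstack(out)
cv2.imwrite('pics/fit1.png',np.vstack([draw(best[0][1]),draw([b for b in best if b[2]!=best[0][2]][0][1])]))
E
```

```text
0.6754364980733194 [ 5.4300e+02 -2.7541e+02  4.8000e-01 -6.0000e-02  4.6000e-01] [1, 0, 3, 2]
0.6754364980734989 [ 5.4300e+02 -2.7541e+02  4.8000e-01 -6.0000e-02  4.6000e-01] [1, 0, 3, 2]
0.675436498074319 [ 5.4300e+02 -2.7541e+02  4.8000e-01 -6.0000e-02  4.6000e-01] [1, 0, 3, 2]
0.6754364980753087 [ 5.4300e+02 -2.7541e+02  4.8000e-01 -6.0000e-02  4.6000e-01] [1, 0, 3, 2]
0.6754364980798117 [ 5.4300e+02 -2.7541e+02  4.8000e-01 -6.0000e-02  4.6000e-01] [1, 0, 3, 2]
33.434644282961514 [ 5.3958e+02 -2.7253e+02  1.3980e+01 -1.3200e+00  3.7000e-01] [0, 1, 2, 3]
tip (array([583.25168874, 163.37504459, 221.18631989]), array([-0.40430773, -0.02114724, -0.30539733,  0.22307873]))
root [668.14885769 148.6354416 ]
green tip (array([564.70656368,  54.00637445, 221.47143131]), array([-0.79251941, -0.07837804, -0.53447243,  0.43283215])) yellow (array([597.52762071, 268.5114602 , 218.01301297]), array([-0.41111118, -0.00166457, -0.34658385,  0.2255334 ]))
blue [419. 255.]
pink [420.  53.]
yel1 [445. -68.]
yel2 [329. 165.]
bowl [ 710. -290.] bar ends [704. 324.] [642. -39.]
```

View pics/fit1.png

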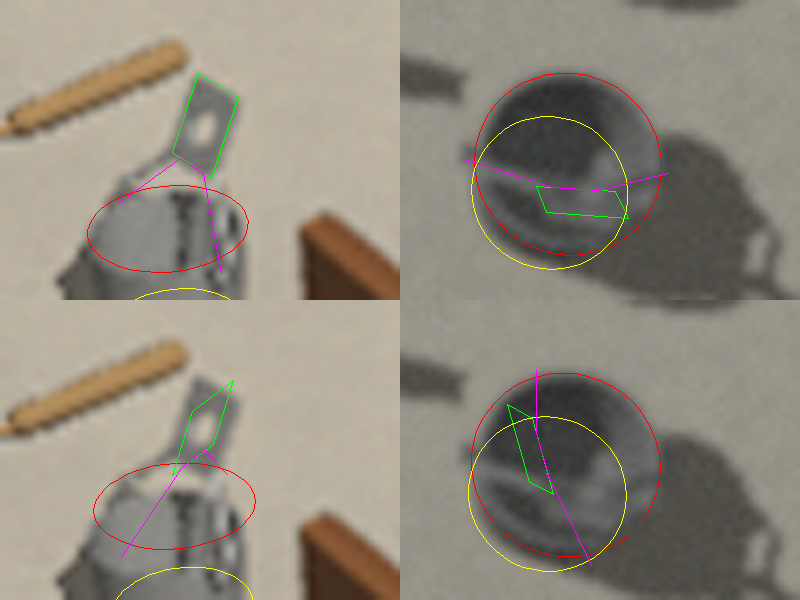

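The fit residual is small. The cup is at (543,-275), with z coming out at 0.5 (should be 0), yaw -0.06 and handle at 0.46 rad. The peg tip height of 221 checks against 222, its yaw is -0.17, and the root is about (665,149,204). Now I'll plan the tilted grasp.

```bash
cat >> h.py <<'E'
def tool(yaw,tilt): # tool x along yaw, pointing down, leaning back by tilt about y
    return R.from_euler('z',yaw)*R.from_euler('y',-tilt)*R.from_euler('x',np.pi)
def plan(pos,Rt):
    s=arm.get_state(); R0=R.from_quat(s["tool_rot"]); rv=(R0.inv()*Rt).as_rotvec(); d=np.array(pos)-s["tool_pos"]
    print('turn',rv.round(3),'then shift in final axes (m)',(Rt.inv().apply(d)/1000).round(4),'| pos',s["tool_pos"].round(1),'t',round(s["time_s"],2))
E
python3 - <<'E'
from h import *
p=np.load('p.npy'); c,h=cup(p); print(arm.grip_depth,p.round(3),'eye',h([0,0,0]).round(1))
Rt=tool(p[3],p[4]); g=h([0,0,4.])+Rt.apply([0,0,-arm.grip_depth]); print(g)
plan(g-Rt.apply([0,0,80]),Rt)
E
```

```text
-18.8 [ 5.43002e+02 -2.75405e+02  4.78000e-01 -5.60000e-02  4.62000e-01] eye [ 515.4 -273.9  112. ]
[ 521.98532227 -274.23176313   98.72436131]
turn [-0.12   0.452  0.507] then shift in final axes (m) [ 0.1287 -0.3421  0.1174] | pos [ 300.1 -604.4  218. ] t 0.1
```

arm_command(motion=[[[-0.03,0.113,0.127,0,0,0,0.7],[-0.03,0.113,0.127,0,0,0,0.7],[-0.03,0.113,0.127,0,0,0,0.7],[-0.03,0.113,0.127,0,0,0,0.7],[0,0,0,0.016,-0.043,0.0147,0.7],[0,0,0,0.016,-0.043,0.0147,0.7],[0,0,0,0.016,-0.043,0.0147,0.7],[0,0,0,0.016,-0.043,0.0147,0.7],[0,0,0,0.016,-0.043,0.0147,0.7],[0,0,0,0.016,-0.043,0.0147,0.7],[0,0,0,0.016,-0.043,0.0147,0.7],[0,0,0,0.016,-0.043,0.0147,0.7]]], newtons=15)

```text
time_s: 1.6
tool_pos: [486.7, -269.2, 170.1]
tool_rot: [0.973, -0.028, 0.229, 0.007]
ft_force: [-0.3, -0.7, 0.1]
grip_width: 0.699
gripper_force: 0.0
```

```bash
python3 - <<'E'
from h import *
p=np.load('p.npy'); c,h=cup(p)
Rt=tool(p[3],p[4]); g=h([0,0,4.])+Rt.apply([0,0,-arm.grip_depth])
plan(g-Rt.apply([0,0,80]),Rt)
ims=[]
for n,(x,y,w) in dict(scene=(170,110,96),top=(270,150,96)).items():
    f=arm.grab_frame(n)[:,:,::-1]
    ims.append(cv2.resize(f[y:y+72,x:x+w],(400,300),interpolation=cv2.INTER_CUBIC))
cv2.imwrite('pics/pre.png',np.hstack(ims))
E
```

```text
turn [ 0.001 -0.    -0.001] then shift in final axes (m) [-0.0001  0.0031 -0.0003] | pos [ 486.7 -269.2  170.1] t 1.6
```

View pics/pre.png

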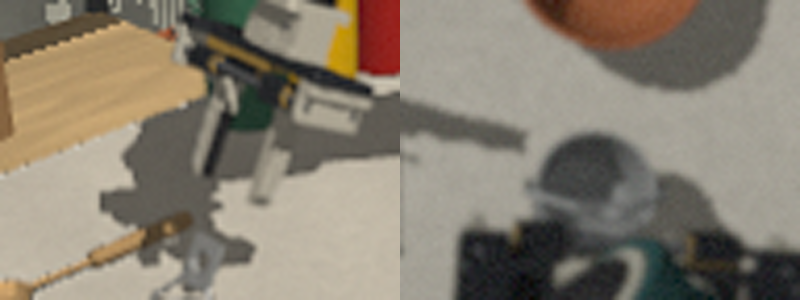

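The gripper is lined up with the tab: the fingers are at (210,160) and (265,190) and the tab at (205,255) in the scene crop. Advancing and closing now.

arm_command(motion=[[[0,0,0,0,0.003,0.016,0.7],[0,0,0,0,0,0.016,0.7],[0,0,0,0,0,0.016,0.7],[0,0,0,0,0,0.016,0.7],[0,0,0,0,0,0.016,0.7],[0,0,0,0,0,0,0.2],[0,0,0,0,0,0,0.2],[0,0,0,0,0,0,0.2],[0,0,0,0,0,0,0.2],[0,0,0,0,0,0,0.2],[0,0,0,0,0,0,0.2]]], newtons=15)

```text
time_s: 3.08
tool_pos: [522.0, -275.8, 99.5]
tool_rot: [0.973, -0.028, 0.23, 0.007]
ft_force: [-3.1, 0.8, 7.0]
grip_width: 0.365
gripper_force: 15.0
```

```bash
python3 - <<'E'
from h import *
s=arm.get_state(); print(s['grip_width']*93,s['gripper_force'],s['tool_pos'],s['ft_force'])
f=arm.grab_frame("scene")[:,:,::-1]; g=arm.grab_frame("top")[:,:,::-1]
cv2.imwrite('pics/grip.png',np.hstack([cv2.resize(f[130:202,170:266],(400,300),interpolation=3),cv2.resize(g[160:232,270:366],(400,300),interpolation=3)]))
# arc: TCP from hinge distance, per-row increments
p=np.load('p.npy'); t=p[4]; r=62+4-18.8; n=4; d=t/n
print('t',t,'chord per row',2*r*np.sin(d/2)/1000)
E
```

```text
33.96136139172042 15.000688713043928 [ 521.99758927 -275.83395126   99.48659152] [-3.11840251  0.7625292   6.9882529 ]
t 0.462250696269422 chord per row 0.005451523549230645
```

View pics/grip.png

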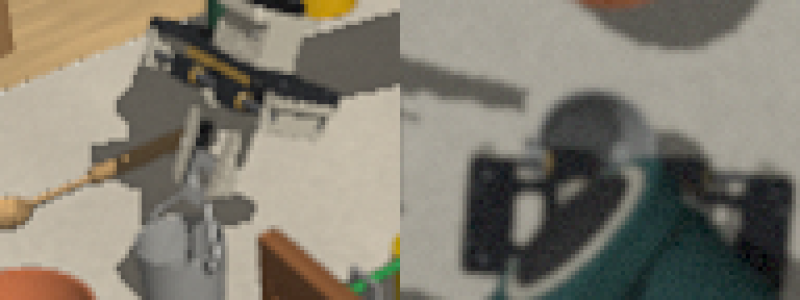

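The grip width is 34 mm, which matches the tab. Now folding up along the arc about the hinge.

arm_command(motion=[[[0,-0.057,0,0.0027,0,0,0.2],[0,-0.057,0,0.0027,0,0,0.2],[0,-0.057,0,0.0027,0,0,0.2],[0,-0.057,0,0.0027,0,0,0.2],[0,-0.057,0,0.0027,0,0,0.2],[0,-0.057,0,0.0027,0,0,0.2],[0,-0.057,0,0.0027,0,0,0.2],[0,-0.057,0,0.0027,0,0,0.2],[0,0,0,0,0,0,0.2],[0,0,0,0,0,0,0.2]]])

```text
time_s: 4.42
tool_pos: [543.5, -276.6, 105.9]
tool_rot: [1.0, -0.028, 0.004, 0.0]
ft_force: [0.0, 5.3, 12.5]
grip_width: 0.364
gripper_force: 15.0
```

```bash
python3 - <<'E'
from h import *
s=arm.get_state(); print(s['grip_width']*93,s['gripper_force'],s['tool_pos'],s['ft_force'],s['wrist_torque'])
f=arm.grab_frame("scene")[:,:,::-1]
cv2.imwrite('pics/up.png',cv2.resize(f[145:205,180:260],(640,480),interpolation=3))
E
```

```text
33.875070951416156 15.001165880821645 [ 543.46015708 -276.63846501  105.88607538] [ 0.02998843  5.33035142 12.48053884] [ 0.99315939 -0.10333626  0.09403624]
```

View pics/up.png

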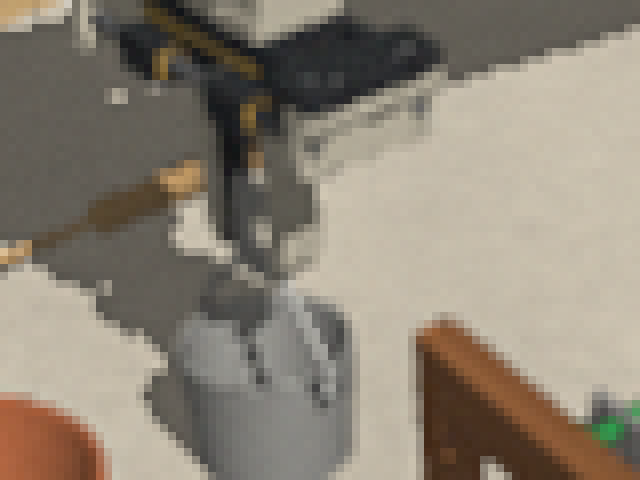

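The handle is now upright, with the eye open at crop (262,230). Lifting, then carrying in front of the green peg (eye about z 300, x about 490).

arm_command(motion=[[[0,0,0,0,0,-0.005,0.2],[0,0,0,0,0,-0.01,0.2],[0,0,0,0,0,-0.02,0.2],[0,0,0,0,0,-0.025,0.2],[0,0,0.03,0,0,-0.025,0.2],[0,0,0.03,-0.01,0,-0.025,0.2],[0,0,0.03,-0.02,0,-0.025,0.2],[0,0,0.025,-0.02,0,-0.025,0.2],[0,0,0,-0.01,0,-0.02,0.2],[0,0,0,0,0,-0.01,0.2],[0,0,0,0,0,-0.005,0.2],[0,0,0,0,0,0,0.2]]], newtons=25)

```text
time_s: 5.98
tool_pos: [482.1, -268.9, 298.4]
tool_rot: [0.996, -0.086, 0.003, -0.0]
ft_force: [-0.1, -0.3, -2.3]
grip_width: 0.361
gripper_force: 25.0
```

```bash
python3 - <<'E'
from h import *
s=arm.get_state(); print(s['grip_width']*93,s['gripper_force'],s['ft_force'])
# peg frame
u=np.array([.9855,-.170,0]); tip=np.array([583.,163.,221.5])
Rt=tool(-.171,0)
e=np.array([0,0,12.]) # eye above TCP
plan([490,168,290],Rt); plan(tip-28*u-e+[0,0,5.5],Rt)
E
```

```text
33.59734010460543 24.999525351449847 [-0.13040211 -0.34530378 -2.30667395]
turn [-0.001 -0.006 -0.   ] then shift in final axes (m) [-0.0666 -0.4319  0.0084] | pos [ 482.1 -268.9  298.4] t 5.97
turn [-0.001 -0.006 -0.   ] then shift in final axes (m) [-0.0021 -0.4428  0.0834] | pos [ 482.1 -268.9  298.4] t 5.97
```

arm_command(motion=[[[0,-0.006,0,-0.002,-0.015,0,0.2],[0,0,0,-0.005,-0.03,0,0.2],[0,0,0,-0.007,-0.045,0,0.2],[0,0,0,-0.007,-0.045,0,0.2],[0,0,0,-0.007,-0.045,0,0.2],[0,0,0,-0.007,-0.045,0,0.2],[0,0,0,-0.007,-0.045,0,0.2],[0,0,0,-0.007,-0.045,0,0.2],[0,0,0,-0.007,-0.045,0,0.2],[0,0,0,-0.006,-0.04,0,0.2],[0,0,0,-0.004,-0.025,0,0.2],[0,0,0,-0.001,-0.007,0,0.2]]])

```text
time_s: 7.48
tool_pos: [488.9, 170.0, 298.4]
tool_rot: [0.996, -0.085, -0.0, 0.0]
ft_force: [0.7, -0.1, -1.9]
grip_width: 0.363
gripper_force: 25.0
```

arm_command(motion=[[[0,0,0,0.005,0,0.005,0.2],[0,0,0,0.008,-0.001,0.01,0.2],[0,0,0,0.01,-0.002,0.012,0.2],[0,0,0,0.01,-0.002,0.012,0.2],[0,0,0,0.01,-0.002,0.012,0.2],[0,0,0,0.009,-0.002,0.012,0.2],[0,0,0,0.008,-0.002,0.01,0.2],[0,0,0,0.004,0,0.004,0.2],[0,0,0,0,0,0,0.2],[0,0,0,0,0,0,0.2],[0,0,0,0,0,0,0.2],[0,0,0,0,0,0,0.2]]])

```text
time_s: 8.98
tool_pos: [554.5, 168.2, 222.5]
tool_rot: [0.996, -0.086, 0.001, -0.0]
ft_force: [0.3, -0.5, -1.7]
grip_width: 0.365
gripper_force: 25.0
```

```bash
python3 - <<'E'
from h import *
u=np.array([.9855,-.170,0]); tip=np.array([583.,163.,221.5])
plan(tip-28*u+[0,0,-12+5.5-5.5],tool(-.171,0))
f=arm.grab_frame("scene")[:,:,::-1]; g=arm.grab_frame("top")[:,:,::-1]
cv2.imwrite('pics/st_s.png',f);cv2.imwrite('pics/st_t.png',g)
x,y=265,170
a=cv2.resize(f[y:y+60,x:x+60],(480,480),interpolation=3)
for i in range(0,60,5):
    cv2.line(a,(i*8+4,0),(i*8+4,12 if (x+i)%10==0 else 6),(0,0,255),1);cv2.line(a,(0,i*8+4),(12 if (y+i)%10==0 else 6,i*8+4),(0,0,255),1)
b=cv2.resize(g[125:185,120:160],(320,480),interpolation=3)
cv2.imwrite('pics/stage.png',np.hstack([a,b]))
E
```

```text
turn [-0.001 -0.001 -0.001] then shift in final axes (m) [0.001  0.0003 0.013 ] | pos [554.5 168.2 222.5] t 8.97
```

View pics/stage.png

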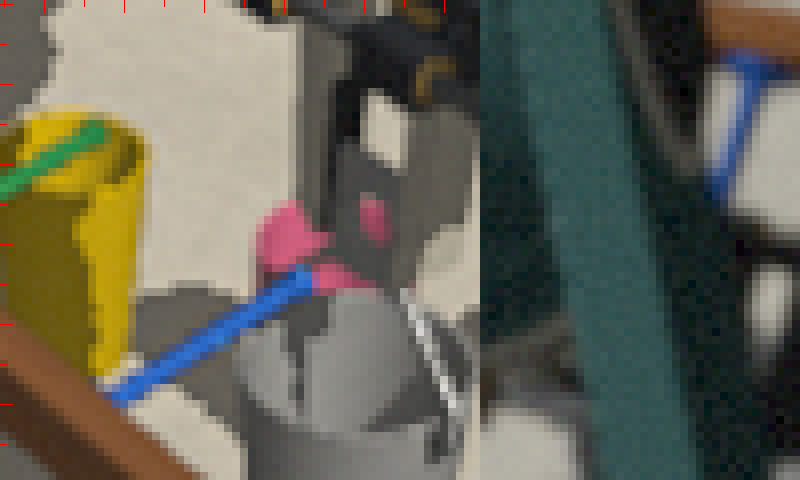

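The tab, with its open eye at crop (376,220), stands in front of the blue tip at (310,278). Next I'll solve the eye's offset relative to the tip in the same view.

```bash
python3 - <<'E'
from h import *
s=arm.get_state(); t=s['tool_pos']
px=np.array([265+376/8-.5,170+220/8-.5])
print('pred',proj("scene",t+[0,0,12]),'meas',px)
r=least_squares(lambda q:proj("scene",[t[0],q[0],q[1]])[0]-px,[168,234]).x; print('eye y,z if x=tcp x',r, 'rel tcp',r-t[1:])
u=np.array([.9855,-.170,0])
tp=np.array([265+308/8-.5,170+280/8-.5]); print('tip pred',proj("scene",[583,163,221.5]),'meas',tp)
E
```

```text
pred [[310.93973632 197.00072337]] meas [311.5 197. ]
eye y,z if x=tcp x [169.95374719 235.16826405] rel tcp [ 1.77368038 12.85362037]
tip pred [[302.17191989 204.72103342]] meas [303.  204.5]
```

arm_command(motion=[[[0,0,0,0.001,0,0.0065,0.2],[0,0,0,0,0,0.007,0.2],[0,0,0,0,0,0,0.2],[0,0,0,0.005,0,0,0.2],[0,0,0,0.007,0,0,0.2],[0,0,0,0.008,0,0,0.2],[0,0,0,0.008,0,0,0.2],[0,0,0,0.007,0,0.0014,0.2],[0,0,0,0.005,0,0.001,0.2],[0,0,0,0,0,0,0.2]]])

```text
time_s: 10.32
tool_pos: [595.1, 161.1, 205.9]
tool_rot: [0.996, -0.086, 0.0, -0.0]
ft_force: [0.4, 0.9, -2.3]
grip_width: 0.364
gripper_force: 25.0
```

```bash
python3 - <<'E'
from h import *
u=np.array([.9855,-.170,0]); tip=np.array([583.,163.,221.5])
plan(tip+12*u+[0,0,-2.4-12.4],tool(-.171,0))
f=arm.grab_frame("scene")[:,:,::-1]
x,y=265,170
cv2.imwrite('pics/thread.png',cv2.resize(f[y:y+60,x:x+60],(480,480),interpolation=3))
E
```

```text
turn [-0.    -0.    -0.001] then shift in final axes (m) [-0.0002  0.0001 -0.0008] | pos [595.1 161.1 205.9] t 10.32
```

View pics/thread.png

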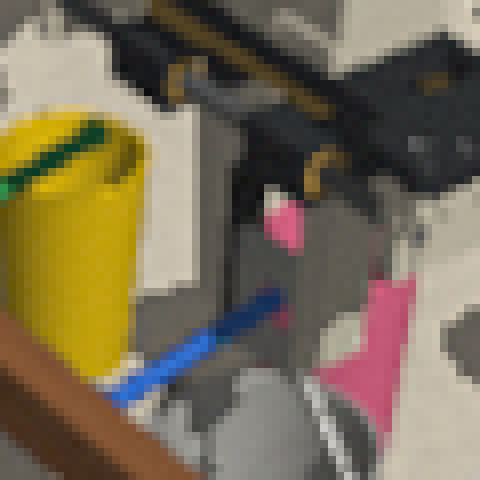

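The peg now disappears into the eye at (283,300), short of its former tip at (312,275), and there's no contact force, so it is threaded. I'll slide 30 mm further and lower.

arm_command(motion=[[[0,0,0,0.006,0,0.0004,0.2],[0,0,0,0.008,0,0.0016,0.2],[0,0,0,0.008,0,0.0016,0.2],[0,0,0,0.006,0,0.0012,0.2],[0,0,0,0.002,0,0.0004,0.2],[0,0,0,0,0,0,0.2],[0,0,0,0,0,0.002,0.2],[0,0,0,0,0,0.001,0.2],[0,0,0,0,0,0.001,0.2],[0,0,0,0,0,0,0.2],[0,0,0,0,0,0,0.2]]])

```text
time_s: 11.75
tool_pos: [624.4, 156.1, 197.2]
tool_rot: [0.996, -0.086, 0.0, -0.0]
ft_force: [-0.1, 0.9, -1.9]
grip_width: 0.361
gripper_force: 25.0
```

arm_command(motion=[[[0,0,0,0,0,0.001,0.2],[0,0,0,0,0,0.0005,0.2],[0,0,0,0,0,0,0.2],[0,0,0,0,0,0,0.2]]])

```text
time_s: 12.25
tool_pos: [624.6, 156.1, 196.7]
tool_rot: [0.996, -0.086, 0.001, -0.0]
ft_force: [-4.0, -0.2, 6.6]
grip_width: 0.366
gripper_force: 25.0
```

The load is now on the peg. Releasing gently.

arm_command(motion=[[[0,0,0,0,0,-0.0003,0.2],[0,0,0,0,0,0,0.2],[0,0,0,0,0,0,0.4],[0,0,0,0,0,0,0.45],[0,0,0,0,0,0,0.55],[0,0,0,0,0,0,0.65],[0,0,0,0,0,0,0.65],[0,0,0,0,0,0,0.65],[0,0,0,0,0,0,0.65],[0,0,0,0,0,0,0.65],[0,0,0,0,0,0,0.65],[0,0,0,0,0,0,0.65]]], newtons=5)

```text
time_s: 13.75
tool_pos: [624.5, 156.0, 195.9]
tool_rot: [0.996, -0.086, 0.0, -0.0]
ft_force: [0.1, -0.2, -0.4]
grip_width: 0.649
gripper_force: 0.0
```

arm_command(motion=[[[0,0,0,0,0,-0.005,0.65],[0,0,0,0,0,-0.01,0.65],[0,0,0,0,0,-0.015,0.65],[0,0,0,0,0,-0.02,0.65],[0,0,0,0,0,-0.025,0.65],[0,0,0,0,0,-0.025,0.65],[0,0,0,0,0,-0.02,0.65],[0,0,0,-0.03,0,-0.02,0.65],[0,0,0,-0.05,0,0,0.65],[0,0,0,-0.05,0,0,0.65],[0,0,0,-0.04,0,0,0.65],[0,0,0,0,0,0,0.65]]])

```text
time_s: 15.25
tool_pos: [455.1, 185.4, 337.6]
tool_rot: [0.996, -0.085, 0.001, -0.001]
ft_force: [-0.0, 0.3, 0.7]
grip_width: 0.646
gripper_force: 0.0
```

arm_command(motion=[[[0,0,0,0,0,0,0.65],[0,0,0,0,0,0,0.65],[0,0,0,0,0,0,0.65],[0,0,0,0,0,0,0.65],[0,0,0,0,0,0,0.65],[0,0,0,0,0,0,0.65],[0,0,0,0,0,0,0.65],[0,0,0,0,0,0,0.65],[0,0,0,0,0,0,0.65],[0,0,0,0,0,0,0.65],[0,0,0,0,0,0,0.65],[0,0,0,0,0,0,0.65]]])

```text
time_s: 16.75
tool_pos: [456.9, 185.0, 335.8]
tool_rot: [0.996, -0.086, 0.0, -0.0]
ft_force: [-0.6, -0.1, 0.0]
grip_width: 0.653
gripper_force: 0.0
```

```bash
python3 - <<'E'
from h import *
f=arm.grab_frame("scene")[:,:,::-1]
for i in range(6): g=arm.grab_frame("scene")[:,:,::-1]
print(np.abs(f[170:260,200:330].astype(int)-g[170:260,200:330]).mean())
cv2.imwrite('pics/end.png',cv2.resize(g[160:250,220:340],(800,600),interpolation=3))
E
```

```text
1.1752136752136753
```

View pics/end.png

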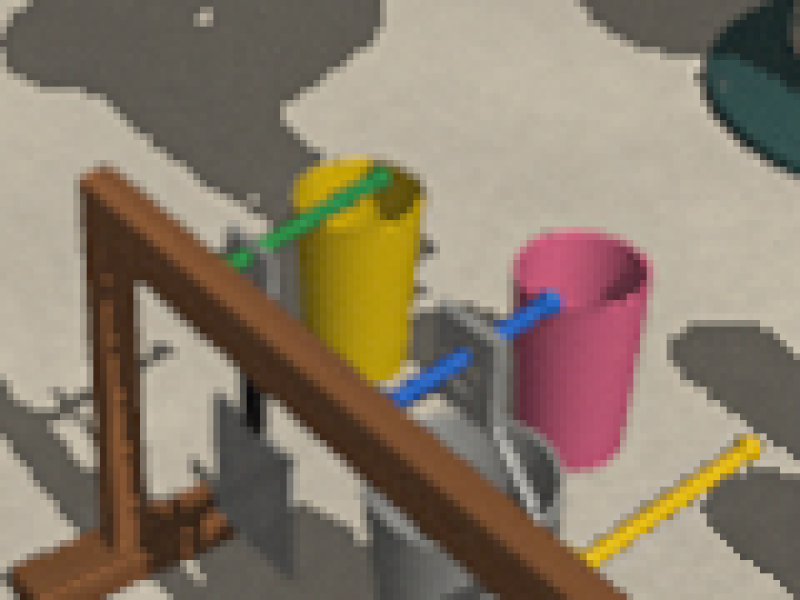

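The cup hangs on the blue peg: the tab is at (470,370) and the peg passes through to its tip at (550,300). The tumblers haven't moved. I'll let it settle, then check for motion numerically.

arm_command(motion=[[[0,0,0,0,0,0,0.65],[0,0,0,0,0,0,0.65],[0,0,0,0,0,0,0.65],[0,0,0,0,0,0,0.65],[0,0,0,0,0,0,0.65],[0,0,0,0,0,0,0.65],[0,0,0,0,0,0,0.65],[0,0,0,0,0,0,0.65],[0,0,0,0,0,0,0.65],[0,0,0,0,0,0,0.65],[0,0,0,0,0,0,0.65],[0,0,0,0,0,0,0.65]]])

```text
time_s: 18.6
tool_pos: [456.9, 185.0, 335.8]
tool_rot: [0.996, -0.086, 0.0, -0.0]
ft_force: [0.5, 0.1, 0.2]
grip_width: 0.649
gripper_force: 0.0
```

```bash
cat > mot.py <<'E'
from h import *
F=[cv2.GaussianBlur(arm.grab_frame("scene"),(3,3),0).astype(int) for i in range(12)]
box=dict(cup=np.s_[203:250,272:306],bg=np.s_[300:350,100:150])
for k,b in box.items(): print(k,[round(np.abs(f[b]-F[0][b]).mean(),2) for f in F[1:]])
E
python3 mot.py
```

```text
cup [np.float64(0.47), np.float64(0.46), np.float64(0.47), np.float64(0.49), np.float64(0.48), np.float64(0.47), np.float64(0.49), np.float64(0.48), np.float64(0.47), np.float64(0.5), np.float64(0.48)]
bg [np.float64(0.37), np.float64(0.39), np.float64(0.38), np.float64(0.38), np.float64(0.38), np.float64(0.37), np.float64(0.38), np.float64(0.38), np.float64(0.37), np.float64(0.38), np.float64(0.37)]
```

```bash
python3 -c "
from plant import arm
print(arm.job_done())"
```

```text
the job is handed in; nothing more can be done
None
```

The measuring cup hangs still by its eye on the blue peg with its handle up and nothing else visibly moved; I handed the job in at about 19 s of the 61 s limit, and the hand-in call returned no verdict.

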